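# Put the chuck key away in the latching tray

### The arm

A 6-joint arm with a two-finger parallel gripper is mounted at the origin on the work surface. World frame = base frame: x ahead of the robot, y to its left, z up, the work surface at z = 0. Lengths are in m, angles in rad, forces in N, time in s.
With the tool pointing down it reaches from about 0.375 to 0.9 m from the base axis. Payload 3.1 kg.
Tool frame: the origin (TCP) lies between the finger pads; the fingertips stand 8 mm ahead of it and the grasp point (between the pads) lies 11 mm behind it; z points along the fingers, y is the line along which they close (so a half turn about z gives the same grasp; the last joint's range is limited). The gripper opens to 87 mm and grips with 3 to 60 N. Pads are 19 mm wide; open, the fingers measure 117 mm over their backs; the gripper's body (75 mm by 190 mm) begins 51 mm behind the grasp point.
Start: joints at [1.032, 0.527, 1.433, -0, 1.181, -0.178], TCP at [0.22, 0.585, 0.231] pointing down, gripper open.
Joint ranges: [-3.08, 3.08], [-0.75, 2.2], [0.22, 2.44], [-1.43, 4.57], [0, 2.65], [-2.85, 2.85]. Speed limits (rad/s): [2.79, 2.79, 3.14, 3.14, 3.14, 3.14].

### API

Orientations are given as a unit quaternion [x, y, z, w].
In Python, from rig import robot, vision, job gives the robot as it stands.
- The arm moves only by the shell command python3 -m handwheel 'ROWS' [OPENING] [FORCE]. ROWS is JSON, a list of rows, each a list of 4 numbers: the shift along the tool's x, y, z as a fraction of full scale, then the turn about the tool's z as a fraction of full scale. A call has 1 to 20 rows; each row is the pose to reach, as a shift and turn from the pose commanded when the call began, along the tool's axes at that moment, turning the shorter way round; what a row does not reach only later rows make up. Full scale, the value 1, is 300 mm for a shift and 2 pi rad for a turn. A row lasts 1/12 s, in which the tool goes at most 41.7 mm and 7.16 degrees, less where a joint would pass 70% of its speed; a pose out of reach is approached as far as the arm can. A call with a number of a shift or a turn outside -1 to 1 is refused whole. A call with a gripper value outside its range is refused whole. OPENING is the opening in per cent of the stroke, from 0 (shut) to 100 (fully open), set as the call begins (- or left out, the last holds). The fingers move at their own pace and stop on an object; FORCE is the grip in N (left out, the last holds). Time passes only in rows, so rows that repeat a pose let the fingers close. It gives the time, the measured TCP pose, the force, the opening and the grip force at its end, in the units of the state.
- robot.get_obs(): the state, without advancing time (a new reading comes with each control period).
- vision.camera(name): name is "scene" or "side" or "wrist"; returns a dict with "frame" (420x560x3 uint8, red, green, blue), "K" (3x3 intrinsics, pixels), "cam_to_world" (4x4, takes a point from camera to world coordinates); the wrist camera has in their place "hand_eye" (4x4, takes a point from camera to tool coordinates, whose origin is the TCP and whose axes are the flange's). Camera axes: x right, y down, z forward; pixel columns grow to the right and rows downward; lengths in m; the calibration is good to about 2 mm. A picture is of the moment at which its call begins: read the wrist's pose just before it. There is no depth.
- job.hand_in(): hands the job in; it is judged then, once.
Trained networks look in the newest picture that a camera, given by its name, has taken for a name from the list of things; names that differ only in an ending like _2 or _b are one class to them, and where a whole thing is asked for, a point or a joint stands for the part that bears it (a point fixed in the world has none). Each returns a list of dicts, best first, with "conf" (0 to 1); they miss things now and then, are a little off and sometimes report something else, mostly with a low value. They report only what shows in the picture. A call takes as long as a camera call. They do not tell look-alikes from the thing itself.
- vision.look_for(camera, label): "point" ([row, column] in pixels, amid what is visible of it).
- vision.outline_of(camera, label): "mask" (420x560 bool, what is visible of it) and "point" ([row, column] in pixels, amid what is visible of it).
The state is a dict: "time": time; "q": joint angles; "joint_velocities": joint speeds; "joint_torque": joint torques, N m; "position": TCP position; "tool_rot": TCP orientation; "ft_force": force on the tool from outside, world axes, zero at the start; "moment": the same for the moment, N m; "grip_width": finger opening in m; "grip_force": force on a finger pad.
Only numpy, scipy, OpenCV 4.12 (cv2) and the standard library are available. Lean on these libraries where they do the work, as an engineer would, in place of code of your own. Each camera call takes 0.05 s, during which the arm holds its last target. There are 200 camera calls.

### The job

Press the black release on top of the grey accessory case so that its tray springs out, and set the T-handled drill chuck key down inside the tray, lying flat. Then push the tray home by its front until it clicks and stays shut, using only gentle finger force (never more than 20 N on the case, tray or release), and leave everything else on the bench where it is.

Things in the scene. Friction and masses are not known exactly. Their poses are not given: they have to be found in the camera images.
- case: grey painted steel case fixed to the bench, 170 (x, front to back) x 180 (y) x 56 mm high; origin under its centre, front face 85 mm towards its -x. Its black release is on top, near the front left corner; an aluminium tray runs out of its front. Case, tray and release must never feel more than 20 N from the robot, as when rammed against the hard stop behind home
- tray (a joint): how far out the tray is, m, along the case's -x: 0.110 fully out; shut it reads 0 to 0.006 (the catch is set differently in each case). A spring drives it out, 4 N when shut, 1.5 N when out. Pushed in, it rides a damped ramp from 9 to 5 mm before home (push 8 to 12 N if slow, far more if fast), then 5 mm easily (4 N) till the catch snaps up at home; a hard stop is 1.5 mm on. Let go before the snap and it springs out
- tray_front (a point): centre of the outer face of the tray's flat front panel, where to push; the panel is 170 wide (y), 44 high, its top 50 mm above the bench, this point 28 mm above the bench; axes as the case's: push along +x. Shut, this face stands about 15 mm in front of the case
- tray_spot (a point): point on the tray's inner floor, 9 mm above the bench; with the tray fully out it lies midway between the front panel and the case, which are then 117 mm apart; axes as the case's; moves with the tray. Inside the tray is 132 mm wide (y) with side walls 27 mm high; the case's roof is 43 mm above its floor
- release_top (a point): centre of the top of the release, a black round cap of diameter 28 mm that stands 12 mm proud of the case top, 68 mm above the bench; pressed straight down
- release (a joint): how far the release is pressed, m: 0 up, 0.009 fully down on a hard stop. It is damped: pressed slowly it needs 1.5 N to start and 4 N to go fully down, more if fast, and lets the tray go at about 3 to 5 mm. It dips by itself while the tray rides the ramp and comes up again at the click
- chuck_key: steel drill chuck key lying flat, a T: 12 mm diameter shaft along its x, cross bar of diameter 7 and length 63 mm along its y through a 16 mm square hub at x = -28 mm, 14 x 16 x 16 mm toothed head at x = +22 to +36 mm, 72 mm long in all, axis 8 mm above its underside, 90 g; origin under the middle of the shaft, z up. The plain shaft from x = -20 to +22 mm is the place to grip
- key_mid (a point): middle of the chuck key's shaft, on the shaft's axis, 8 mm above the key's underside; axes as the key's
- countersink: hand countersink: square wooden handle 50 x 24 x 24 mm with a steel cone bit along +x, 87 mm long in all; origin under it, x along it. Bystander: leave alone
- collet: dark steel block 45 x 30 x 20 mm with a 12 mm shank towards +x, 73 mm long in all; origin under the block. Bystander: leave alone
- offcuts: stack of three offcuts of wood, 90 x 60 x 60 mm high; origin under its centre. Bystander: leave alone
- tape_measure: black tape measure, 70 x 40 x 65 mm high; origin under its centre. Bystander: leave alone
- glue: white glue bottle, diameter 56, height 150 mm; origin under its centre. Bystander: leave alone
- sanding_block: cork sanding block 100 x 60 x 33 mm; origin under its centre. Bystander: leave alone
- push_stick: flat plywood push stick, about 225 mm long along x, 45 wide, 12 mm thick; origin under it. Bystander: leave alone
Mind the look-alikes: they are no part of the job. What is meant by the chuck_key is not blue or purple, and is the smaller of those in its own colour.

How it is judged:
By the outcome, as a careful person would: the job done as asked, in the order asked, and still so for the second after the job is handed in, with the robot touching nothing.
It also fails if it takes over 72 s, if anything falls off the work surface, if the arm or the gripper's body presses on something with over 40 N, if the wrist force passes 120 N, or if a joint passes its speed limit or range.

## Working session

There is one attempt and no reset: what is moved stays moved. The work goes in short steps, Python scripts to look and compute and a shell command to move; the robot and the scene stay as the last step left them, time stands still between calls to the robot, and variables do not carry over. Pictures are saved under pics/ and viewed, at most 10 in all, crops included, and the job is handed in when it is done.

```bash
mkdir -p pics; ls; cat > h.py <<'E'
import numpy as np, cv2
from scipy.spatial.transform import Rotation as R
from rig import robot, vision, job
def cam(n):
    o=robot.get_obs(); c=vision.camera(n)
    if 'hand_eye' in c:
        T=np.eye(4); T[:3,:3]=R.from_quat(o['tool_rot']).as_matrix(); T[:3,3]=o['position']
        c['T']=T@c['hand_eye']
    else: c['T']=np.array(c['cam_to_world'])
    return c
def ray(c,rc,z):
    K=np.array(c['K']); d=c['T'][:3,:3]@np.linalg.solve(K,[rc[1],rc[0],1]); p=c['T'][:3,3]
    return p+d*(z-p[2])/d[2]
def proj(c,P):
    T=np.linalg.inv(c['T']); P=np.atleast_2d(P); q=(T[:3,:3]@P.T).T+T[:3,3]; q=(np.array(c['K'])@q.T).T
    return q[:,[1,0]]/q[:,2:]
def save(c,n): cv2.imwrite('pics/'+n,c['frame'][:,:,::-1])
E
python3 - <<'E'
from h import *
o=robot.get_obs(); print(o['position'],o['tool_rot'],R.from_quat(o['tool_rot']).as_matrix().round(2).tolist())
ims=[]
for n in ['scene','side','wrist']:
    c=cam(n); save(c,n+'0.png'); print(n,c['T'].round(2).tolist())
    for l,z in [('chuck_key',.008),('release_top',.068),('case',.05),('tray_front',.028),('glue',.07),('countersink',.012),('collet',.01)]:
        for d in vision.look_for(n,l)[:4]: print(l,round(d['conf'],2),np.round(d['point']),ray(c,d['point'],z).round(3))
E
```

```text
pics
[0.21964599 0.58435435 0.2295647 ] [ 1.78935753e-01  9.83860149e-01 -1.02764114e-03 -3.83587763e-04] [[-0.94, 0.35, -0.0], [0.35, 0.94, -0.0], [0.0, -0.0, -1.0]]
scene [[0.26, 0.61, -0.75, 1.61], [0.97, -0.16, 0.21, -0.3], [0.01, -0.77, -0.63, 0.98], [0.0, 0.0, 0.0, 1.0]]
chuck_key 0.85 [265. 390.] [0.762 0.276 0.008]
chuck_key 0.7 [188. 349.] [0.342 0.308 0.008]
chuck_key 0.67 [233. 367.] [0.604 0.265 0.008]
chuck_key 0.61 [257. 138.] [ 0.533 -0.477  0.008]
release_top 0.63 [230. 324.] [0.616 0.105 0.068]
case 0.63 [247. 308.] [0.664 0.038 0.05 ]
tray_front 0.53 [224. 310.] [0.532 0.087 0.028]
tray_front 0.51 [241. 186.] [ 0.514 -0.325  0.028]
glue 0.78 [255. 136.] [ 0.589 -0.471  0.07 ]
glue 0.72 [231. 322.] [0.626 0.097 0.07 ]
glue 0.51 [210. 412.] [0.596 0.424 0.07 ]
countersink 0.35 [276. 169.] [ 0.643 -0.389  0.012]
collet 0.57 [242. 183.] [ 0.496 -0.334  0.01 ]
side [[-0.93, -0.29, 0.25, 0.25], [-0.38, 0.68, -0.63, 0.67], [0.01, -0.68, -0.73, 0.82], [0.0, 0.0, 0.0, 1.0]]
chuck_key 0.9 [262. 134.] [0.782 0.269 0.008]
chuck_key 0.75 [322. 152.] [0.65  0.386 0.008]
chuck_key 0.71 [286. 193.] [0.616 0.273 0.008]
chuck_key 0.61 [346. 298.] [0.34  0.315 0.008]
release_top 0.56 [223. 228.] [0.601 0.116 0.068]
case 0.91 [218. 229.] [0.614 0.087 0.05 ]
tray_front 0.76 [232. 253.] [0.548 0.089 0.028]
glue 0.98 [108. 317.] [ 0.561 -0.439  0.07 ]
countersink 0.76 [314. 256.] [0.451 0.283 0.012]
countersink 0.56 [284. 199.] [0.605 0.264 0.012]
countersink 0.53 [107. 319.] [ 0.58  -0.538  0.012]
collet 0.7 [149. 323.] [ 0.495 -0.319  0.01 ]
collet 0.37 [313. 257.] [0.451 0.279 0.01 ]
wrist [[0.35, 0.9, 0.25, 0.15], [0.94, -0.34, -0.09, 0.61], [0.0, 0.27, -0.96, 0.38], [0.0, 0.0, 0.0, 1.0]]
```

View pics/scene0.png

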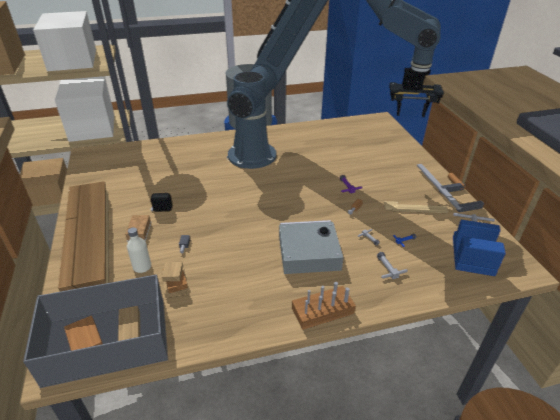

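View pics/side0.png

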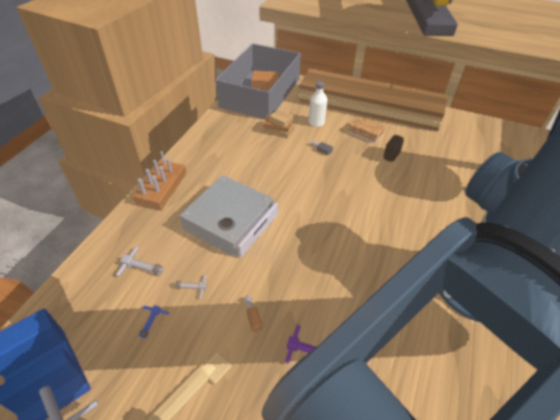

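The scene picture shows the case at (245,308) with its release at (231,323), and the small grey key at (236,370). The look-alikes are the large grey key (265,390), the blue one (239,404) and the purple one (185,349). The side picture agrees: small key at (287,193), tray front facing lower right, towards the robot. Next I'll fit the case and key poses from the masks.

```bash
cat >> h.py <<'E'
from scipy.optimize import minimize
def box(x0,x1,y0,y1,z0,z1): return np.array([[x,y,z] for x in (x0,x1) for y in (y0,y1) for z in (z0,z1)])
CASE=[box(-.085,.085,-.09,.09,0,.056),box(-.1,-.085,-.085,.085,.006,.05)]
KEY=[box(-.02,.022,-.006,.006,.002,.014),box(-.0315,-.0245,-.0315,.0315,.0045,.0115),box(-.036,-.02,-.008,.008,0,.016),box(.022,.036,-.007,.007,.0,.016)]
def rend(c,parts,p):
    r=R.from_euler('z',p[2]).as_matrix(); S=4
    m=np.zeros((420*S,560*S),np.uint8)
    for b in parts:
        q=proj(c,b@r.T+[p[0],p[1],p[3] if len(p)>3 else 0])[:,::-1]
        cv2.fillConvexPoly(m,cv2.convexHull(((q+.5)*S-.5).round().astype(np.int32)),255)
    return cv2.resize(m,(560,420),interpolation=cv2.INTER_AREA)/255.
def fit(obs,parts,x0,z=0,st=(.01,.01,.15)):
    # obs: list of (cam,mask); pads score over all views
    def f(p):
        s=0
        for c,m in obs:
            r=rend(c,parts,[*p,z]); s+=1-np.minimum(r,m).sum()/np.maximum(r,m).sum()
        return s/len(obs)
    x0=np.array(x0,float); sim=np.vstack([x0]+[x0+np.eye(3)[i]*st[i] for i in range(3)])
    o=minimize(f,x0,method='Nelder-Mead',options=dict(initial_simplex=sim,xatol=1e-4,fatol=1e-4,maxiter=250))
    return o.x,o.fun
E
python3 - <<'E'
from h import *
cs=[];ks=[]
for n in ['scene','side']:
    c=cam(n)
    ms=vision.outline_of(n,'case'); 
    if ms: print(n,ms[0]['conf'],ms[0]['mask'].sum(),ms[0]['point']); cs.append((c,ms[0]['mask']*1.))
    t=proj(c,[.612,.27,.008])[0]
    ds=[d for d in vision.outline_of(n,'chuck_key') if np.hypot(*(np.array(d['point'])-t))<20]
    for d in ds: print(n,'key',d['conf'],d['mask'].sum(),d['point'])
    if ds: ks.append((c,ds[0]['mask']*1.))
for o in [cs]+[[x] for x in cs]: print('case',min((fit(o,CASE,[.63,.07,y]) for y in (-.5,-.2,.1,.4)),key=lambda t:t[1]))
for o in [ks]+[[x] for x in ks]: print('key',sorted([(round(t[1],3),t[0].round(3).tolist()) for t in (fit(o,KEY,[.612,.27,y],st=(.005,.005,.3)) for y in np.arange(0,6.3,.785))])[:3])
E
```

```text
scene 0.66 3013 [245.3, 311.2]
scene key 0.69 118 [233.6, 368.9]
side 0.58 4974 [216.7, 230.3]
side key 0.63 235 [287.7, 193.0]
case (array([ 0.63608258,  0.05352184, -0.16513215]), np.float64(0.04373652174504883))
case (array([ 0.63884651,  0.05111268, -0.15667599]), np.float64(0.02124555004863815))
case (array([ 0.63373212,  0.05674514, -0.16674471]), np.float64(0.0193132427306959))
key [(np.float64(0.28), [0.623, 0.272, 6.609]), (np.float64(0.285), [0.623, 0.272, 0.326]), (np.float64(0.286), [0.624, 0.272, 6.633])]
key [(np.float64(0.238), [0.625, 0.271, 6.609]), (np.float64(0.24), [0.625, 0.271, 6.584]), (np.float64(0.244), [0.625, 0.27, 0.322])]
key [(np.float64(0.286), [0.622, 0.274, 0.295]), (np.float64(0.289), [0.622, 0.274, 6.61]), (np.float64(0.29), [0.622, 0.275, 0.323])]
```

Both views put the case near (0.636, 0.054) with yaw -0.165, and the key near (0.623, 0.272) with yaw about 0.32. I'll move the wrist over them for a closer look.

```bash
python3 -m handwheel '[[-0.81,-0.45,-0.12,0],[-0.81,-0.45,-0.12,0],[-0.81,-0.45,-0.12,0],[-0.81,-0.45,-0.12,0],[-0.81,-0.45,-0.12,0],[-0.81,-0.45,-0.12,0],[-0.81,-0.45,-0.12,0],[-0.81,-0.45,-0.12,0]]' 0
python3 -m handwheel '[[-0.81,-0.45,-0.12,-0.031],[-0.81,-0.45,-0.12,-0.031],[-0.81,-0.45,-0.12,-0.031],[-0.81,-0.45,-0.12,-0.031],[-0.81,-0.45,-0.12,-0.031],[-0.81,-0.45,-0.12,-0.031],[-0.81,-0.45,-0.12,-0.031],[-0.81,-0.45,-0.12,-0.031],[-0.81,-0.45,-0.12,-0.031]]'
python3 - <<'E'
from h import *
c=cam('wrist'); save(c,'w1.png'); print(c['T'].round(3).tolist(), c['K'])
for l,z in [('chuck_key',.008),('release_top',.068),('case',.056),('tray_front',.028)]:
    for d in vision.outline_of('wrist',l)[:3]: print(l,round(d['conf'],2),np.round(d['point']),d['mask'].sum(),ray(c,d['point'],z).round(3))
for l in ['key_mid','release_top','tray_front']:
    for d in vision.look_for('wrist',l)[:2]: print(l,d)
E
```

```text
time: 2.17
position: [0.4044, 0.3695, 0.2677]
tool_rot: [0.182, 0.983, 0.0, 0.002]
ft_force: [-0.2, 0.6, -0.7]
grip_width: 0.0415
grip_force: 0.0
time: 2.92
position: [0.5808, 0.1601, 0.3024]
tool_rot: [0.084, 0.996, 0.0, 0.0]
ft_force: [-0.3, 0.5, 0.5]
grip_width: 0.0005
grip_force: 0.0
[[0.167, 0.949, 0.267, 0.51], [0.986, -0.161, -0.044, 0.173], [0.001, 0.27, -0.963, 0.456], [0.0, 0.0, 0.0, 1.0]] [[291.10209353   0.         276.84753827]
 [  0.         291.10209353 211.18227954]
 [  0.           0.           1.        ]]
chuck_key 0.9 [187. 349.] 518 [0.614 0.27  0.008]
chuck_key 0.84 [204. 415.] 498 [0.659 0.372 0.008]
chuck_key 0.67 [166. 210.] 1717 [0.547 0.064 0.008]
release_top 0.84 [210. 243.] 256 [0.609 0.109 0.068]
case 0.67 [204. 206.] 10924 [0.593 0.057 0.056]
tray_front 0.95 [165. 212.] 1654 [0.543 0.071 0.028]
key_mid {'point': [189.5, 350.7], 'conf': 0.98}
key_mid {'point': [200.0, 412.3], 'conf': 0.76}
release_top {'point': [209.3, 245.8], 'conf': 0.88}
tray_front {'point': [165.7, 210.4], 'conf': 0.81}
```

View pics/w1.png

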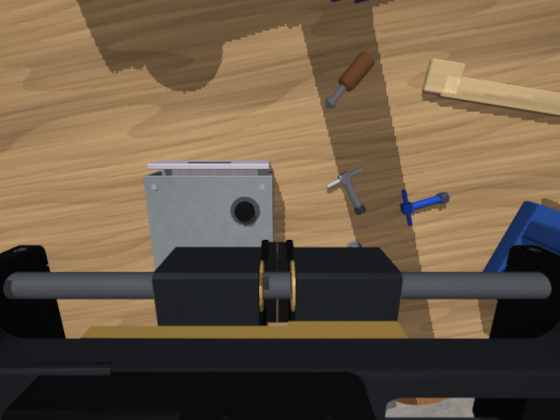

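The wrist picture shows the release at (211,244), the front panel along row 165, and the target key with its bar near (180,345) and head at (211,360). I'll refine the key and move above the release.

```bash
python3 - <<'E'
from h import *
c=cam('wrist')
m=vision.outline_of('wrist','chuck_key')
t=proj(c,[.615,.27,.008])[0]
d=min(m,key=lambda d:np.hypot(*(np.array(d['point'])-t)))
print(sorted([(round(q[1],3),q[0].round(4).tolist()) for q in (fit([(c,d['mask']*1.)],KEY,[.618,.27,y],st=(.005,.005,.3)) for y in (0,.3,.6,3.4))]))
g=c['frame'].max(2); g[:190]=255;g[232:]=255;g[:,:222]=255;g[:,267:]=255
ys,xs=np.nonzero(g<60); print(len(ys),ys.mean(),xs.mean(),ray(c,[ys.mean(),xs.mean()],.066).round(4))
d=vision.outline_of('wrist','tray_front')[0]; ys,xs=np.nonzero(d['mask']); print(ys.min(),ys.max(),xs.min(),xs.max())
for k in (xs.min()+4,xs.max()-4): 
    r=ys[xs==k]; print(k,ray(c,[r.min()-.5,k],.05).round(4))
E
python3 -m handwheel '[[-0.12,-0.15,0.2,0],[-0.12,-0.15,0.4,0],[-0.12,-0.15,0.55,0],[-0.12,-0.15,0.62,0],[-0.12,-0.15,0.68,0],[-0.12,-0.15,0.68,0],[-0.12,-0.15,0.68,0],[-0.12,-0.15,0.68,0]]'
```

```text
[(np.float64(0.23), [0.6254, 0.2727, 0.3346]), (np.float64(0.231), [0.6253, 0.2729, 0.3282]), (np.float64(0.232), [0.6259, 0.2729, 0.3522]), (np.float64(0.522), [0.6246, 0.2725, 3.4512])]
387 213.84496124031008 243.40568475452196 [0.6129 0.1106 0.066 ]
162 176 147 267
151 [ 0.5263 -0.0048  0.05  ]
263 [0.5475 0.1493 0.05  ]
time: 4.13
position: [0.6087, 0.111, 0.0993]
tool_rot: [0.082, 0.997, 0.0, 0.0]
ft_force: [0.8, -0.6, 1.2]
grip_width: 0.0007
grip_force: 0.0
```

```bash
python3 -m handwheel '[[-0.006,0,0.03,0],[-0.006,0,0.055,0],[-0.006,0,0.065,0],[-0.006,0,0.07,0],[-0.006,0,0.073,0],[-0.006,0,0.076,0],[-0.006,0,0.079,0],[-0.006,0,0.082,0],[-0.006,0,0.085,0],[-0.006,0,0.087,0],[-0.006,0,0.089,0],[-0.006,0,0.091,0],[-0.006,0,0.091,0]]'; python3 - <<'E'
from h import *
c=cam('side'); save(c,'s1.png')
print([(d['conf'],d['point'],ray(c,d['point'],.028)) for d in vision.look_for('side','tray_front')[:2]])
E
```

```text
time: 5.22
position: [0.6099, 0.1105, 0.0713]
tool_rot: [0.082, 0.997, -0.0, 0.0]
ft_force: [0.3, 0.2, 1.5]
grip_width: 0.0004
grip_force: 1.2
[(0.84, [237.0, 267.6], array([0.5083184 , 0.08799399, 0.028     ]))]
```

```bash
python3 -m handwheel '[[0,0,0,0],[0,0,0,0],[0,0,0,0]]'; python3 - <<'E'
from h import *
c=cam('side'); save(c,'s2.png')
print([(d['conf'],d['point'],ray(c,d['point'],.028)) for d in vision.look_for('side','tray_front')[:2]])
E
```

```text
time: 5.57
position: [0.6099, 0.1105, 0.0713]
tool_rot: [0.082, 0.997, -0.0, 0.0]
ft_force: [0.0, -0.3, 2.8]
grip_width: 0.0006
grip_force: 1.2
[(0.6, [242.5, 272.6], array([0.48997789, 0.0991338 , 0.028     ]))]
```

View pics/s2.png

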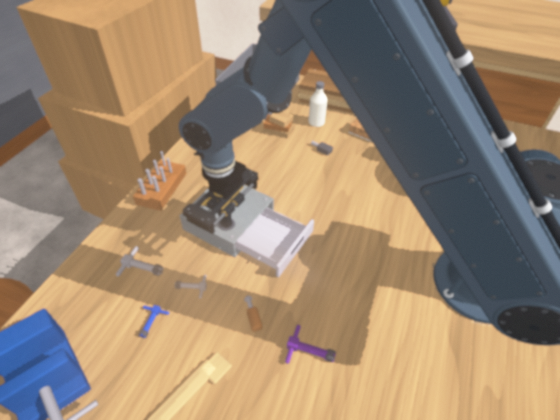

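The tray is fully out, with its panel at about (245,295). On to the key.

```bash
python3 -m handwheel '[[0,0,-0.1,0],[0,0,-0.22,0],[0,0,-0.26,0]]' 
python3 -m handwheel '[[0.039,0.13,0,0],[0.039,0.27,0,-0.02],[0.039,0.40,0.02,-0.04],[0.039,0.5,0.1,-0.06],[0.039,0.543,0.18,-0.0787],[0.039,0.543,0.25,-0.0787],[0.039,0.543,0.3,-0.0787],[0.039,0.543,0.3,-0.0787],[0.039,0.543,0.3,-0.0787],[0.039,0.543,0.3,-0.0787]]' 46 20
python3 - <<'E'
from h import *
o=robot.get_obs(); print(o['position'],R.from_quat(o['tool_rot']).as_matrix().round(3).tolist())
c=cam('wrist'); m=vision.outline_of('wrist','chuck_key')
print([(d['conf'],d['point'],d['mask'].sum()) for d in m])
f=c['frame'].copy()
r=R.from_euler('z',.33).as_matrix()
for p in proj(c,np.array([[-.036,0,.016],[.036,0,.016],[-.028,.0315,.008],[-.028,-.0315,.008]])@r.T+[.6245,.2727,0]): cv2.circle(f,(int(p[1]),int(p[0])),2,(255,0,0),-1)
c['frame']=f; save(c,'w2.png')
E
```

```text
time: 5.92
position: [0.6119, 0.1108, 0.1529]
tool_rot: [0.082, 0.997, 0.0, 0.003]
ft_force: [1.3, -0.3, -0.9]
grip_width: 0.0
grip_force: 0.0
time: 6.75
position: [0.6255, 0.2731, 0.0599]
tool_rot: [-0.164, 0.986, 0.0, 0.001]
ft_force: [-0.1, -0.5, -0.3]
grip_width: 0.0399
grip_force: 0.0
[0.62552949 0.27308967 0.05985336] [[-0.946, -0.323, 0.001], [-0.323, 0.946, 0.0], [-0.001, -0.0, -1.0]]
[(0.6, [202.3, 273.4], np.int64(2332)), (0.46, [321.0, 238.0], np.int64(188))]
```

View pics/w2.png

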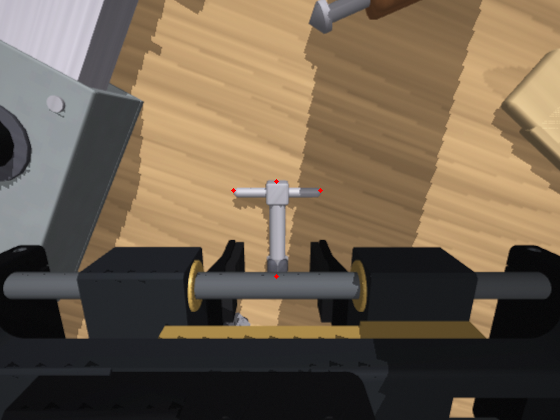

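The predicted points (red) sit on the key's bar at (190,277) and its head, between the open fingers. I'll descend, grip and lift.

```bash
python3 -m handwheel '[[0,0,0.07,0],[0,0,0.12,0],[0,0,0.15,0],[0,0,0.162,0],[0,0,0.162,0],[0,0,0.162,0]]'
python3 -m handwheel '[[0,0,0,0],[0,0,0,0],[0,0,0,0],[0,0,0,0],[0,0,0,0],[0,0,0,0]]' 0 25
python3 -m handwheel '[[0,0,-0.03,0],[0,0,-0.12,0],[0,0,-0.25,0],[0,0,-0.38,0],[0,0,-0.4,0]]'
python3 - <<'E'
from h import *
o=robot.get_obs(); M=R.from_quat(o['tool_rot']).as_matrix()
y=-.16; C=R.from_euler('z',y).as_matrix(); spot=np.array([.636,.0535,0])+C@[-.1435,0,0]
c=cam('side'); save(c,'s3.png'); d=vision.outline_of('side','tray_front')[0]; print(ray(c,d['point'],.028), 'expect',np.array([.636,.0535,0])+C@[-.21,0,0])
c2=cam('scene')
for n,cc in (('side',c),('scene',c2)):
  for q in vision.look_for(n,'tray_spot')[:2]: print('spot',n,q['conf'],ray(cc,q['point'],.009))
print(spot, (M.T@(spot-o['position']+[0,0,.06])/.3).round(4), 'turn',-(y-.33)*-1)
print(((y+np.pi/2)-np.arctan2(M[1,1],M[0,1]))*-1/2/np.pi)
E
```

```text
time: 7.35
position: [0.6251, 0.2732, 0.0107]
tool_rot: [-0.164, 0.986, 0.0, 0.0]
ft_force: [0.1, -1.0, -0.3]
grip_width: 0.0403
grip_force: 0.0
time: 7.85
position: [0.6251, 0.2732, 0.011]
tool_rot: [-0.164, 0.986, 0.0, 0.0]
ft_force: [0.1, 0.2, 1.8]
grip_width: 0.0112
grip_force: 25.0
time: 8.27
position: [0.6294, 0.2745, 0.1388]
tool_rot: [-0.164, 0.986, 0.001, 0.007]
ft_force: [1.6, 0.5, 0.0]
grip_width: 0.0112
grip_force: 25.0
[0.4940332  0.08509831 0.028     ] expect [0.42868227 0.08695682 0.        ]
spot side 0.57 [0.49873442 0.07530255 0.009     ]
spot scene 0.75 [0.43588695 0.09764794 0.009     ]
[0.49433288 0.07636216 0.        ] [ 0.6431 -0.4788  0.2544] turn -0.49
0.07793673134308841
```

```bash
python3 -m handwheel '[[0.1,-0.08,0,0.01],[0.2,-0.16,0,0.025],[0.31,-0.24,0,0.04],[0.42,-0.32,0,0.055],[0.53,-0.4,0,0.07],[0.6,-0.46,0,0.078],[0.625,-0.48,0.02,0.078],[0.625,-0.48,0.1,0.078],[0.625,-0.48,0.18,0.078],[0.625,-0.48,0.22,0.078],[0.625,-0.48,0.22,0.078],[0.625,-0.48,0.22,0.078]]'
python3 - <<'E'
from h import *
c=cam('wrist'); save(c,'w3.png')
E
```

```text
time: 9.52
position: [0.4933, 0.0766, 0.063]
tool_rot: [0.08, 0.997, 0.0, -0.002]
ft_force: [0.3, 0.1, -0.5]
grip_width: 0.011
grip_force: 25.0
```

View pics/w3.png

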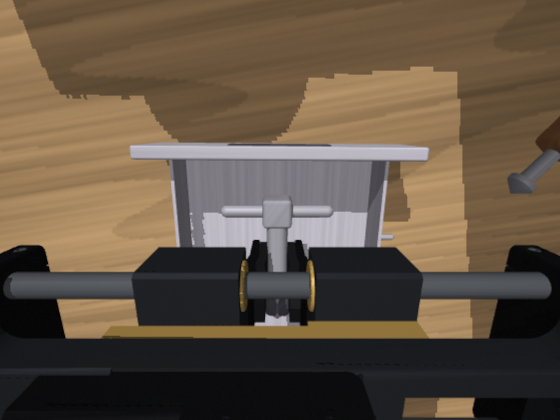

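The key hangs centred and square in the tray, bar at (212,277), panel at row 152. I'll lower it.

```bash
python3 -m handwheel '[[0,0,0.05,0],[0,0,0.09,0],[0,0,0.115,0],[0,0,0.12,0],[0,0,0.125,0],[0,0,0.125,0],[0,0,0.125,0]]'
```

```text
time: 10.15
position: [0.4946, 0.0763, 0.0277]
tool_rot: [0.08, 0.997, 0.0, 0.001]
ft_force: [0.4, -0.2, -1.2]
grip_width: 0.011
grip_force: 25.0
```

Another 7.7 mm to TCP 0.020.

```bash
python3 -m handwheel '[[0,0,0.006,0],[0,0,0.012,0],[0,0,0.016,0],[0,0,0.019,0],[0,0,0.021,0],[0,0,0.023,0],[0,0,0.0245,0],[0,0,0.0245,0]]'
```

```text
time: 10.82
position: [0.4941, 0.0762, 0.0199]
tool_rot: [0.08, 0.997, -0.0, -0.0]
ft_force: [-0.7, 0.0, -0.2]
grip_width: 0.0109
grip_force: 25.0
```

```bash
python3 -m handwheel '[[0,0,0.001,0],[0,0,0.002,0],[0,0,0.002,0]]'; python3 -m handwheel '[[0,0,0,0],[0,0,0,0],[0,0,0,0],[0,0,0,0]]' 35; python3 -m handwheel '[[0,0,-0.04,0],[0,0,-0.12,0],[0,0,-0.24,0],[0,0,-0.36,0],[0,0,-0.36,0],[0,0,-0.36,0]]'
python3 - <<'E'
from h import *
c=cam('wrist'); save(c,'w4.png')
d=vision.look_for('wrist','tray_front')[:2]; print([(q['conf'],q['point'],ray(c,q['point'],.028)) for q in d])
C=R.from_euler('z',-.16).as_matrix(); print(proj(c,np.array([.636,.0535,0])+np.array([[-.21,.085,.05],[-.21,-.085,.05]])@C.T))
E
```

```text
time: 11.07
position: [0.4941, 0.0762, 0.0198]
tool_rot: [0.08, 0.997, -0.0, 0.0]
ft_force: [-0.4, 0.4, 6.5]
grip_width: 0.011
grip_force: 25.0
time: 11.4
position: [0.4942, 0.0762, 0.0191]
tool_rot: [0.08, 0.997, -0.0, -0.0]
ft_force: [0.5, -0.5, 0.4]
grip_width: 0.0277
grip_force: 0.0
time: 11.9
position: [0.4957, 0.0762, 0.1291]
tool_rot: [0.08, 0.997, 0.0, 0.003]
ft_force: [0.4, 0.8, -0.5]
grip_width: 0.0306
grip_force: 0.0
[(0.91, [192.5, 281.8], array([0.47972927, 0.08446365, 0.028     ]))]
[[134.28503236 385.15813503]
 [134.27332626 165.29967134]]
```

View pics/w4.png

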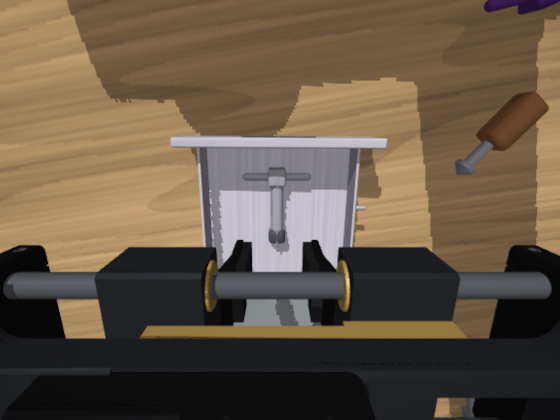

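The key lies flat in the tray at (205,277), and the panel's outer edge is at row 137, columns 171–386. Now I'll close the fingers and go in front of the panel.

```bash
python3 -m handwheel '[[0.1,0.007,0,0],[0.22,0.007,0,0],[0.32,0.007,0,0],[0.357,0.007,0,0],[0.357,0.007,0.02,0],[0.357,0.007,0.12,0],[0.357,0.007,0.24,0],[0.357,0.007,0.32,0],[0.357,0.007,0.35,0],[0.357,0.007,0.35,0],[0.357,0.007,0.35,0]]' 0
python3 - <<'E'
from h import *
o=robot.get_obs(); M=R.from_quat(o['tool_rot']).as_matrix();print(np.arctan2(M[1,0],M[0,0])-np.pi)
C=R.from_euler('z',-.16).as_matrix(); print(C.T@(o['position']-np.array([.636,.0535,0])))
E
```

```text
time: 12.92
position: [0.39, 0.0952, 0.0207]
tool_rot: [0.08, 0.997, -0.0, -0.0]
ft_force: [-0.2, 0.7, 0.4]
grip_width: 0.0003
grip_force: 0.0
-0.1610243503334341
[-0.24952712  0.00193102  0.02072862]
```

```bash
python3 -m handwheel '[[-0.03,0,0,0],[-0.055,0,0,0],[-0.065,0,0,0],[-0.07,0,0,0],[-0.075,0,0,0],[-0.08,0,0,0],[-0.085,0,0,0],[-0.09,0,0,0],[-0.095,0,0,0],[-0.1,0,0,0],[-0.105,0,0,0],[-0.11,0,0,0],[-0.115,0,0,0],[-0.12,0,0,0],[-0.125,0,0,0],[-0.13,0,0,0]]'
python3 -m handwheel '[[-0.005,0,0,0],[-0.01,0,0,0],[-0.016,0,0,0],[-0.022,0,0,0],[-0.029,0,0,0],[-0.036,0,0,0],[-0.043,0,0,0],[-0.05,0,0,0]]'
```

```text
time: 14.25
position: [0.4269, 0.0892, 0.0221]
tool_rot: [0.08, 0.997, -0.0, -0.0]
ft_force: [-1.6, 0.4, 0.3]
grip_width: 0.0003
grip_force: 1.2
time: 14.92
position: [0.442, 0.0867, 0.0221]
tool_rot: [0.08, 0.997, -0.0, -0.0]
ft_force: [-2.7, -1.3, -0.3]
grip_width: 0.0003
grip_force: 1.4
```

```bash
python3 -m handwheel '[[-0.007,0,0,0],[-0.015,0,0,0],[-0.025,0,0,0],[-0.035,0,0,0],[-0.045,0,0,0],[-0.055,0,0,0],[-0.065,0,0,0],[-0.075,0,0,0],[-0.085,0,0,0],[-0.095,0,0,0],[-0.105,0,0,0],[-0.115,0,0,0],[-0.125,0,0,0],[-0.135,0,0,0],[-0.145,0,0,0],[-0.155,0,0,0],[-0.165,0,0,0],[-0.173,0,0,0],[-0.178,0,0,0],[-0.18,0,0,0]]'
python3 - <<'E'
from h import *
o=robot.get_obs()
C=R.from_euler('z',-.16).as_matrix(); print(C.T@(o['position']-np.array([.636,.0535,0])))
c=cam('wrist'); save(c,'w5.png')
E
```

```text
time: 16.58
position: [0.4957, 0.0781, 0.0222]
tool_rot: [0.08, 0.997, -0.0, 0.0]
ft_force: [-3.7, -1.8, 0.4]
grip_width: 0.0008
grip_force: 1.9
[-0.14238765  0.00191491  0.02217669]
```

View pics/w5.png

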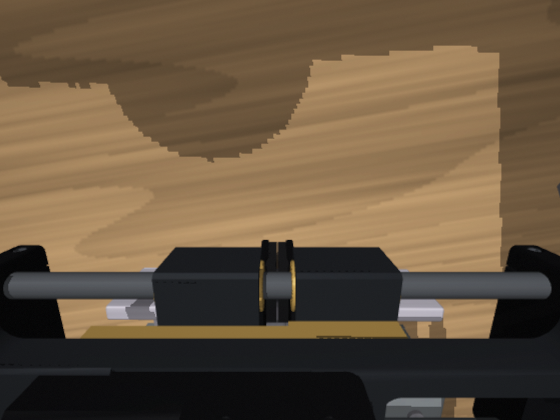

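The panel sits just ahead of the fingers at row 310, pushed squarely. I'll go slowly from here.

```bash
python3 -m handwheel '[[-0.003,0,0,0],[-0.006,0,0,0],[-0.01,0,0,0],[-0.014,0,0,0],[-0.018,0,0,0],[-0.022,0,0,0],[-0.026,0,0,0],[-0.03,0,0,0],[-0.034,0,0,0],[-0.038,0,0,0],[-0.042,0,0,0],[-0.046,0,0,0],[-0.049,0,0,0],[-0.052,0,0,0],[-0.055,0,0,0],[-0.057,0,0,0]]'
for i in 1; do python3 -m handwheel '[[-0.0015,0,0,0],[-0.003,0,0,0],[-0.0045,0,0,0],[-0.006,0,0,0],[-0.0075,0,0,0],[-0.009,0,0,0]]'; done
```

```text
time: 17.97
position: [0.5123, 0.0754, 0.0222]
tool_rot: [0.08, 0.997, -0.0, -0.0]
ft_force: [-5.0, -1.7, 0.2]
grip_width: 0.0005
grip_force: 2.1
time: 18.47
position: [0.5149, 0.0749, 0.0222]
tool_rot: [0.08, 0.997, -0.0, -0.0]
ft_force: [-5.1, -2.6, 0.6]
grip_width: 0.0005
grip_force: 2.1
```

```bash
R='[[-0.0015,0,0,0],[-0.003,0,0,0],[-0.0045,0,0,0]]'; python3 -m handwheel '[[-0.0015,0,0,0],[-0.003,0,0,0],[-0.0045,0,0,0]]' | grep -E 'posi|ft'; python3 -m handwheel '[[-0.0015,0,0,0],[-0.003,0,0,0],[-0.0045,0,0,0]]' | grep -E 'posi|ft'; python3 -m handwheel '[[-0.0015,0,0,0],[-0.003,0,0,0],[-0.0045,0,0,0]]' | grep -E 'posi|ft'
```

```text
position: [0.5162, 0.0747, 0.0222]
ft_force: [-4.8, -2.3, 1.2]
position: [0.5168, 0.0746, 0.0222]
ft_force: [-5.4, -1.6, 1.6]
position: [0.5171, 0.0745, 0.0222]
ft_force: [-6.9, -1.4, 3.9]
```

```bash
python3 -m handwheel '[[-0.0015,0,0,0],[-0.003,0,0,0],[-0.0045,0,0,0]]' | grep -E 'posi|ft'; python3 -m handwheel '[[-0.0015,0,0,0],[-0.003,0,0,0],[-0.0045,0,0,0]]' | grep -E 'posi|ft'
```

```text
position: [0.5172, 0.0745, 0.0222]
ft_force: [-9.9, -1.8, 5.1]
position: [0.5179, 0.0744, 0.0222]
ft_force: [-10.8, -1.4, 5.7]
```

```bash
python3 -m handwheel '[[0,0,0,0],[0,0,0,0],[0,0,0,0]]' | grep -E 'posi|ft'
```

```text
position: [0.5191, 0.0742, 0.0222]
ft_force: [-7.6, -1.1, 3.0]
```

```bash
python3 -m handwheel '[[-0.001,0,0,0],[-0.002,0,0,0],[-0.003,0,0,0]]' | grep -E 'posi|ft'; python3 -m handwheel '[[-0.001,0,0,0],[-0.002,0,0,0],[-0.003,0,0,0]]' | grep -E 'posi|ft';
```

```text
position: [0.5193, 0.0741, 0.0222]
ft_force: [-9.3, -1.5, 5.4]
position: [0.5194, 0.0741, 0.0222]
ft_force: [-10.0, -1.0, 6.0]
```

```bash
python3 -m handwheel '[[-0.001,0,0,0],[-0.002,0,0,0],[-0.003,0,0,0]]' | grep -E 'posi|ft'; python3 -m handwheel '[[-0.001,0,0,0],[-0.001,0,0,0],[-0.001,0,0,0]]' | grep -E 'posi|ft';
```

```text
position: [0.5201, 0.074, 0.0222]
ft_force: [-10.1, -1.2, 5.0]
position: [0.5238, 0.0735, 0.0222]
ft_force: [-4.8, -2.1, -0.5]
```

Past the ramp (force back to about 5 N). Creeping on to the snap.

```bash
python3 -m handwheel '[[-0.001,0,0,0],[-0.002,0,0,0],[-0.002,0,0,0]]' | grep -E 'posi|ft'; python3 -m handwheel '[[-0.001,0,0,0],[-0.002,0,0,0],[-0.002,0,0,0]]' | grep -E 'posi|ft';python3 -m handwheel '[[-0.001,0,0,0],[-0.001,0,0,0],[-0.001,0,0,0]]' | grep -E 'posi|ft'
```

```text
position: [0.5256, 0.0733, 0.0222]
ft_force: [-3.3, -1.1, -1.3]
position: [0.5261, 0.0732, 0.0222]
ft_force: [-3.5, -1.3, -0.3]
position: [0.5261, 0.0732, 0.0222]
ft_force: [-3.6, -0.7, -0.4]
```

```bash
python3 -m handwheel '[[-0.001,0,0,0],[-0.001,0,0,0]]' | grep -E 'posi|ft'; python3 -m handwheel '[[-0.001,0,0,0],[-0.001,0,0,0]]' | grep -E 'posi|ft';python3 -m handwheel '[[-0.001,0,0,0],[-0.001,0,0,0]]' | grep -E 'posi|ft'
```

```text
position: [0.5262, 0.0732, 0.0222]
ft_force: [-4.2, -1.1, -0.0]
position: [0.5262, 0.0732, 0.0222]
ft_force: [-4.3, -0.6, 0.9]
position: [0.5266, 0.0731, 0.0222]
ft_force: [-5.2, -0.0, 0.9]
```

```bash
python3 -m handwheel '[[-0.001,0,0,0],[-0.001,0,0,0]]' | grep -E 'posi|ft'; python3 -m handwheel '[[-0.001,0,0,0],[-0.001,0,0,0]]' | grep -E 'posi|ft';python3 -m handwheel '[[-0.001,0,0,0],[-0.001,0,0,0]]' | grep -E 'posi|ft'
```

```text
position: [0.5271, 0.0731, 0.0222]
ft_force: [-4.7, -0.8, 1.9]
position: [0.5275, 0.073, 0.0222]
ft_force: [-3.4, -2.0, 1.1]
position: [0.5278, 0.0729, 0.0222]
ft_force: [-5.1, -0.7, 0.5]
```

```bash
python3 -m handwheel '[[-0.001,0,0,0],[-0.001,0,0,0]]' | grep -E 'posi|ft'; python3 -m handwheel '[[-0.001,0,0,0],[-0.001,0,0,0]]' | grep -E 'posi|ft';python3 -m handwheel '[[-0.001,0,0,0],[-0.001,0,0,0]]' | grep -E 'posi|ft'
```

```text
position: [0.5279, 0.0729, 0.0222]
ft_force: [-6.5, -0.9, 0.5]
position: [0.5279, 0.0729, 0.0222]
ft_force: [-5.7, -1.3, 1.0]
position: [0.5279, 0.0729, 0.0222]
ft_force: [-6.0, -0.7, 2.1]
```

```bash
python3 -m handwheel '[[-0.001,0,0,0],[-0.001,0,0,0]]' | grep -E 'posi|ft'; python3 -m handwheel '[[-0.001,0,0,0],[-0.001,0,0,0]]' | grep -E 'posi|ft';python3 -m handwheel '[[-0.001,0,0,0],[-0.001,0,0,0]]' | grep -E 'posi|ft'; python3 -m handwheel '[[-0.001,0,0,0],[-0.001,0,0,0]]' | grep -E 'posi|ft'
```

```text
position: [0.5279, 0.0729, 0.0222]
ft_force: [-6.4, 0.3, 2.6]
position: [0.5279, 0.0729, 0.0222]
ft_force: [-6.4, -0.0, 3.1]
position: [0.528, 0.0729, 0.0222]
ft_force: [-6.6, -0.7, 3.2]
position: [0.528, 0.0729, 0.0222]
ft_force: [-7.9, -0.1, 2.6]
```

The tray has stopped at 0.528 with force rising, so this is the hard stop beyond the catch. I'll back away slowly and check that it stays.

```bash
python3 -m handwheel '[[0.003,0,0,0],[0.006,0,0,0],[0.01,0,0,0],[0.015,0,0,0],[0.02,0,0,0],[0.025,0,0,0]]' | grep -E 'posi|ft'; python3 -m handwheel '[[0.005,0,0,0],[0.01,0,0,0],[0.02,0,0,0],[0.03,0,0,0],[0.03,0,0,0],[0.03,0,0,0]]' | grep -E 'time|posi|ft'
```

```text
position: [0.5251, 0.0736, 0.0226]
ft_force: [-0.2, 0.2, 0.0]
time: 24.88
position: [0.5134, 0.0753, 0.0222]
ft_force: [0.9, -0.3, -0.6]
```

```bash
python3 -m handwheel '[[0.05,0,0,0],[0.12,0,0,0],[0.2,0,0,0],[0.28,0,-0.02,0],[0.3,0,-0.14,0],[0.3,0,-0.28,0],[0.3,0,-0.42,0],[0.3,0,-0.56,0],[0.3,0,-0.6,0],[0.3,0,-0.6,0],[0.3,0,-0.6,0]]' | grep -E 'time|posi|ft'
python3 - <<'E'
from h import *
c=cam('side'); d=cam('scene'); 
a=c['frame'][80:360,100:380]; b=d['frame'][150:310,240:460]
im=np.hstack([cv2.resize(a,(400,400)),cv2.resize(b,(400,400*160//220)) if 0 else cv2.resize(b,(400,400))])
c['frame']=im; save(c,'fin.png')
E
```

```text
time: 25.8
position: [0.4252, 0.0896, 0.203]
ft_force: [-0.6, -0.4, -0.6]
```

View pics/fin.png

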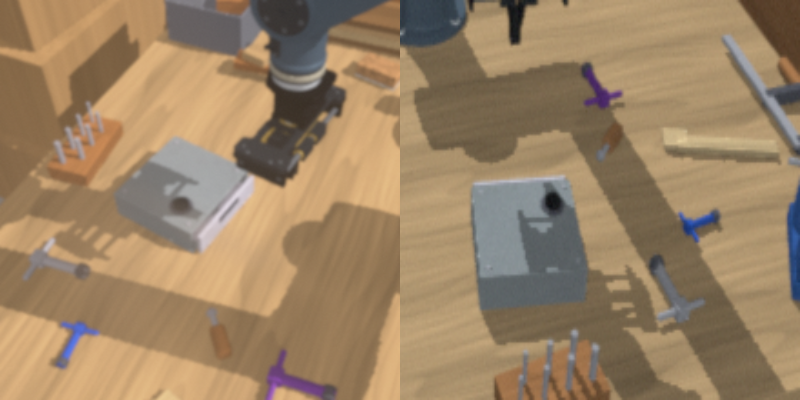

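The picture shows the tray shut (left panel near (225,215)), the release up, the small key gone from the bench and everything else in place.

```bash
python3 -c "
from rig import job
print(job.hand_in())"
```

```text
the job is handed in; nothing more can be done
None
```

The job is handed in: the chuck key was set down flat inside the tray, the tray was pushed shut and stayed shut after I let go, the highest force I read was about 12 N, it took about 26 s, and nothing else in view on the bench had moved.

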